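# Start and screw home the cap of a filter pot

## Task

The cap of the filter pot lies on its side on the bench. Stand it upright on the bench and let go of it, then take it again by its square head and screw it onto the pot's threaded neck until it is fully home, and let go; the thread start is found by turning the cap gently backward (counter-clockwise from above) until it drops a little, and only then forward. Leave the bearing, the spanner and the elbow fitting where they are.

Things in the scene. Friction and masses are not known exactly. Their poses are not given: they have to be found in the camera images.
- cap_head (a point): centre of the square head (28 x 28 mm, 38 mm tall) of the loose dark steel cap. z points out of the head's end along the cap's axis, x and y are square to the head's faces. The centre is 19 mm above the skirt's top, 51 mm above its lower edge. At the start the cap lies on its side, axis 32 mm above the bench, head roughly to the left (+y), two head faces upright.
- cap: the whole cap, about 0.35 kg, 70 mm tall: a round skirt 62 mm across (67 mm over eight ribs), 32 mm tall, closed on top, and the head. Origin: centre of the skirt's lower (open) edge, axes as cap_head. Inside are four lugs, one every 90 degrees on the x and y axes, 13 degrees wide, their lowest side 8 mm above the lower edge.
- filter_pot: grey cast filter pot fixed to the bench, 104 mm across the flange, with a bright steel threaded neck. Origin: centre of its underside, z up. A flat shoulder 55 mm up; above it the neck, 50 mm across the thread, with a tapered tip (39 to 32 mm across) ending 80.5 mm up. Right-handed thread, four starts 90 degrees apart; their turn differs each time and does not follow the pot's axes.
- neck_land (a point): on the neck's axis, 74.5 mm above the pot's origin, level with the flat lands on which the cap's lugs rest when it is set over the neck: head's centre then 43 mm above this point, or 46 mm if they sit on the 3 mm stop teeth, one per land, that bar turning forward over a land. Turned backward under a light push (some 5 N) the lugs slide at most 90 degrees, then drop into a start.
- neck_start (a point): on the neck's axis, 67.5 mm above the pot's origin, level with the floor of the thread starts, 7 mm below the lands. Lugs dropped in: head's centre 43 mm above this point (110.5 mm above the pot's origin); turning further backward is blocked.
- neck_shoulder (a point): on the neck's axis, 55 mm above the pot's origin, level with the shoulder. From the start some 55 to 80 degrees forward screws the cap down another 4.5 mm until its skirt meets the shoulder: home, head's centre 51 mm above this point (106 mm above the pot's origin), and the thread stops. About 1.5 mm of play; it does not unscrew by itself.
- bearing_mid (a point): bystander: a ball bearing lying flat, 72 mm across, 18 mm high; point at its centre
- spanner_19_mid (a point): bystander: a small combination spanner lying flat, 199 mm long, 8 mm high; point at its centre
- elbow_fitting_mid (a point): bystander: a hydraulic elbow fitting with two nuts, 63 x 82 x 44 mm; point at its middle
Mind the look-alikes: they are no part of the job. Leave any blue, orange or pink look-alike of the cap alone.

How it is judged:
By the outcome, as a careful person would: the job done as asked, in the order asked, and still so for the second after the job is handed in, with the robot touching nothing.
It also fails if it takes over 72 s, if anything falls off the work surface, if the arm or the gripper's body presses on something with over 40 N, if the wrist force passes 120 N, or if a joint passes its speed limit or range.

## Robot

A 6-joint arm with a two-finger parallel gripper is mounted at the origin on a cart in front of the work surface, level with it; the furniture and walls round the work are solid. World frame = base frame: x ahead of the robot, y to its left, z up, the work surface at z = 0. Lengths are in mm, angles in degrees, forces in N, time in s.
With the tool pointing down it reaches from about 350 to 850 mm from the base axis. Payload 8.1 kg.
Tool frame: the origin (TCP) lies between the finger pads; the fingertips stand 22 mm ahead of it and the grasp point (between the pads) lies 3 mm ahead of it; z points along the fingers, y is the line along which they close (so a half turn about z gives the same grasp; the last joint's range is limited). The gripper opens to 85 mm and grips with 20 to 120 N. Pads are 22 mm wide; open, the fingers measure 114 mm over their backs; the gripper's body (76 mm by 85 mm) begins 54 mm behind the grasp point. The pads swing forward as they close: fully open they stand 13 mm farther back than shut.
Start: joints at [71.081, 7.471, 85.268, -0, 87.261, -4.893], TCP at [145.395, 582.122, 253.292] pointing down, gripper open.
Joint ranges: [-169.43, 169.43], [-51.17, 129.36], [1.28, 143.12], [-76.62, 256.62], [0, 156.53], [-152.29, 152.29]. Speed limits (degrees/s): [136.94, 136.94, 159.86, 180, 180, 180].

## Interface

Orientations are given as [roll, pitch, yaw] about the fixed x, y, z axes, in that order (R = Rz(yaw) Ry(pitch) Rx(roll)).
In Python, from bench import r, vision gives the robot as it stands.
- The arm moves only by the tool step_arm, never from a script. Its argument "targets" is a list that holds one entry, the list of rows, each a list of 6 numbers: the shift along the world's x, y, z in mm, then the turn, a rotation vector about the world's x, y, z in rad. In form: [[[x, y, z, rx, ry, rz], ...]]. A call has 1 to 12 rows; each row is the pose to reach, as a shift and turn from the pose commanded when the call began; what a row does not reach only later rows make up. A row lasts 1/12 s, in which the tool goes at most 41.7 mm and 7.16 degrees, less where a joint would pass 70% of its speed; a pose out of reach is approached as far as the arm can. A call with a gripper value outside its range is refused whole. "fingers" is the gripper's target within -1 to 1 (shut at 1, half-way at 0, fully open at -1), set as the call begins (left out, the last holds). The fingers move at their own pace and stop on an object; "newtons" is the grip in N (left out, the last holds). Time passes only in rows, so rows that repeat a pose let the fingers close. It gives the time, the measured TCP pose, the force, the opening and the grip force at its end, in the units of the state.
- r.sense(): the state, without advancing time (a new reading comes with each control period).
- vision.snapshot(name): name is "side" or "top"; returns a dict with "img" (400x640x3 uint8, blue, green, red), "mtx" (3x3 intrinsics, pixels), "eye" and "attitude" of the camera in the world. Camera axes: x right, y up, looking along -z (the intrinsics and any distortion apply to the point x, -y, -z); pixel columns grow to the right and rows downward; lengths in mm; the calibration is good to about 2 mm. A picture is of the moment at which its call begins. There is no depth.
- r.hand_in(): hands the job in; it is judged then, once.
The state is a dict: "time": time; "joint_pos": joint angles; "qd": joint speeds; "joint_efforts": joint torques, N m; "tool_pos": TCP position; "tcp_rot": TCP orientation; "ft_force": force on the tool from outside, world axes, zero at the start; "wrist_torque": the same for the moment, N m; "finger_gap": finger opening in mm; "grip_force": force on a finger pad.
Only numpy, scipy, OpenCV 4.12 (cv2) and the standard library are available. Lean on these libraries where they do the work, as an engineer would, in place of code of your own. Each camera call takes 0.05 s, during which the arm holds its last target. There are 200 camera calls.

## Working session

There is one attempt and no reset: what is moved stays moved. The work goes in short steps, Python scripts to look and compute and a tool call to move; the robot and the scene stay as the last step left them, time stands still between calls to the robot, and variables do not carry over. Pictures are saved under pics/ and viewed, at most 10 in all, crops included, and the job is handed in when it is done.

Besides the shell and the picture viewer there is one more tool, called after ">>>" as name([rows], argument=value, ...), one row to a line, values as JSON. step_arm: Moves the arm, as the interface text tells. Its arguments: {"type":"object","properties":{"targets":{"type":"array"},"fingers":{"type":"number"},"newtons":{"type":"number"}},"required":["targets"]}

```bash
ls; mkdir -p pics; cat > h.py <<'E'
import numpy as np, cv2, pickle
from bench import r, vision
def snap(n,f):
    s=vision.snapshot(n); cv2.imwrite(f'pics/{f}.png',s['img']); pickle.dump(s,open(f'pics/{f}.pkl','wb')); return s
def load(f): return pickle.load(open(f'pics/{f}.pkl','rb'))
E
python3 - <<'E'
from h import *
for n in('top','side'):
    s=snap(n,n+'0'); print({k:v for k,v in s.items() if k!='img'})
print(r.sense())
a=cv2.imread('pics/top0.png');b=cv2.imread('pics/side0.png')
E
```

```text
pics
{'mtx': array([[413.01563421,   0.        , 312.39101918],
       [  0.        , 413.01563421, 199.18977996],
       [  0.        ,   0.        ,   1.        ]]), 'eye': array([ 475.98208021,  150.34657646, 1030.61212564]), 'attitude': array([  6.23552292,   0.19197249, -88.28291895])}
{'mtx': array([[394.33504608,   0.        , 313.25250303],
       [  0.        , 394.33504608, 200.65948338],
       [  0.        ,   0.        ,   1.        ]]), 'eye': array([ 596.22496807, -622.16463499,  517.65868884]), 'attitude': array([60.40079236, -1.40847045,  3.03661001])}
{'time': 0.1, 'joint_pos': array([ 7.10811226e+01,  7.50957746e+00,  8.53230445e+01,  6.96407676e-04,
        8.72614746e+01, -4.89387525e+00]), 'qd': array([ 0.0638829 , -0.15935051, -0.11243884,  0.0249824 , -0.01635236,
       -0.00063144]), 'joint_efforts': array([ 4.18746267e-04, -5.70943701e+01, -5.01949096e+01, -1.22959409e-04,
        7.73942156e-03, -6.41141651e-05]), 'tool_pos': array([145.24186163, 581.68698168, 252.36180147]), 'tcp_rot': array([-1.79906306e+02, -8.72043503e-03,  1.65974957e+02]), 'ft_force': array([-0.20354625,  0.6551576 , -0.03083202]), 'wrist_torque': array([1.21669000e-02, 1.83935699e-02, 5.18985953e-05]), 'grip_force': 0.0, 'finger_gap': 85.48463501075378}
```

View pics/top0.png

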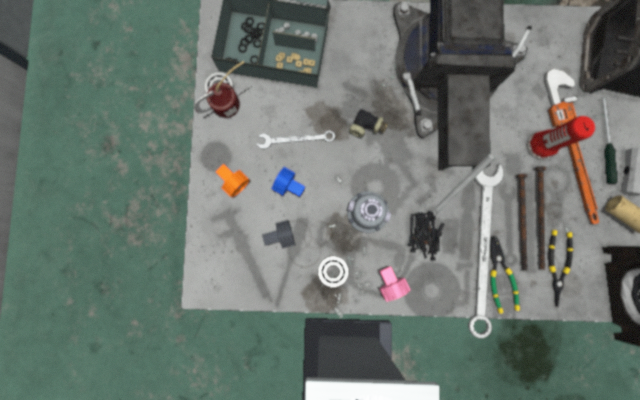

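View pics/side0.png

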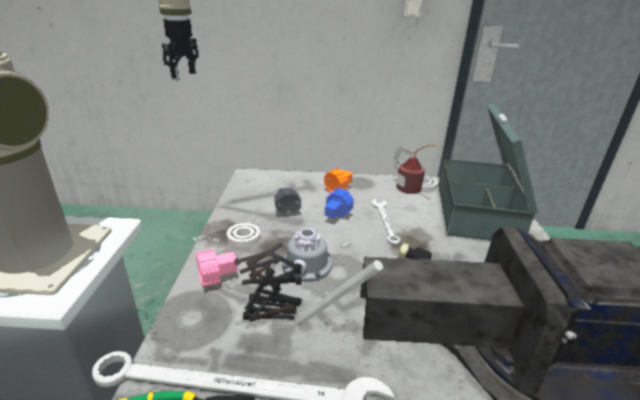

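Top view: cap at (280,234) with its head to the left, and pot at (371,210). Around the cap are the blue look-alike at (289,182), the bearing at (333,271) and the orange look-alike at (232,180). The side view shows the cap at (288,201) and the pot at (308,250).

```bash
cat >> h.py <<'E'
from scipy.spatial.transform import Rotation as R
def ray(s,px):
    px=np.atleast_2d(px).astype(float); K=s['mtx']
    d=np.c_[(px[:,0]-K[0,2])/K[0,0],-(px[:,1]-K[1,2])/K[1,1],-np.ones(len(px))]
    return d@R.from_euler('xyz',s['attitude'],degrees=True).as_matrix().T
def plane(s,px,z):
    d=ray(s,px); return s['eye']+d*((z-s['eye'][2])/d[:,2:])
def proj(s,p):
    c=(np.atleast_2d(p)-s['eye'])@R.from_euler('xyz',s['attitude'],degrees=True).as_matrix(); K=s['mtx']
    return np.c_[K[0,2]-K[0,0]*c[:,0]/c[:,2],K[1,2]+K[1,1]*c[:,1]/c[:,2]]
def tri(s1,p1,s2,p2):
    A=np.zeros((3,3));b=np.zeros(3);L=[]
    for s,p in((s1,p1),(s2,p2)):
        d=ray(s,p)[0];d/=np.linalg.norm(d);M=np.eye(3)-np.outer(d,d);A+=M;b+=M@s['eye'];L.append((M,s['eye']))
    x=np.linalg.solve(A,b);return x,[np.linalg.norm(M@(x-e)) for M,e in L]
E
python3 - <<'E'
from h import *
t=load('top0');s=load('side0')
def crop(s,x,y,w,h,k): return cv2.resize(s['img'][y:y+h,x:x+w],None,fx=k,fy=k,interpolation=cv2.INTER_CUBIC)
a=np.hstack([crop(t,255,210,50,40,8),crop(t,345,190,50,40,8)]);b=np.hstack([crop(s,264,180,50,35,8),crop(s,283,222,50,35,8)])
cv2.imwrite('pics/c1.png',np.vstack([a,b]))
hsv=cv2.cvtColor(t['img'],cv2.COLOR_BGR2HSV)
m=np.zeros(hsv.shape[:2],np.uint8); g=t['img'].max(2); m[(g<105)]=255
w=np.zeros_like(m); w[212:256,255:303]=m[212:256,255:303]
n,l,st,c=cv2.connectedComponentsWithStats(w); i=1+st[1:,4].argmax(); print(st[i],c[i])
for row in t['img'][215:255:1,258:300].max(2): print(' '.join('%3d'%v for v in row))
E
```

```text
[264 221  32  27 460] [282.14130435 234.85      ]
177 173 177 174 170 174 172 173 175 172 176 174 172 176 174 173 175 172 173 169 171 175 174 169 167 158 157 165 165 166 165 166 163 164 163 162 165 164 161 159 157 156
176 172 174 175 174 173 177 174 175 172 176 175 172 174 173 174 175 173 172 171 172 174 172 171 165 161 160 163 167 165 167 167 162 163 164 165 162 161 160 154 151 152
171 171 175 174 174 173 177 173 175 174 174 176 173 168 172 175 172 173 172 171 172 173 170 172 169 169 165 167 166 166 165 165 166 163 163 164 160 161 157 151 145 148
174 175 175 175 176 176 173 175 175 176 174 174 170 169 170 171 174 172 175 173 172 171 174 173 170 170 168 164 160 158 161 161 164 163 162 161 160 157 150 142 137 134
171 171 174 173 175 174 176 177 175 176 174 173 172 168 169 174 175 175 176 173 172 171 171 166 167 162 156 150 142 139 147 155 157 158 159 157 152 152 143 132 126 124
174 175 175 173 174 174 175 174 173 172 172 176 169 169 171 173 173 173 171 170 168 167 160 153 144 143 133 121 112 107 114 134 148 151 149 150 147 142 137 126 126 119
173 168 171 173 176 174 173 175 171 175 17
[... 4969 characters left out ...]
 129 128 127 129 127 130 132
165 166 162 166 163 166 166 165 167 168 167 166 167 169 170 170 168 173 171 173 167 168 170 168 165 168 162 160 151 138 132 127 126 129 130 130 131 127 127 126 129 133
164 165 165 168 164 165 167 170 168 168 167 167 169 167 171 171 172 171 172 172 171 170 168 169 166 162 163 161 151 137 129 123 128 127 128 131 130 128 126 124 130 138
163 164 164 164 164 164 167 167 169 168 168 167 169 169 170 169 171 168 171 170 170 168 169 168 167 164 163 161 152 140 129 123 125 127 129 133 130 129 127 130 135 138
162 158 166 164 164 164 164 169 168 167 167 170 166 170 169 172 169 169 169 171 172 170 169 169 167 163 161 158 152 145 131 126 125 129 129 133 129 127 130 134 135 146
```

View pics/c1.png

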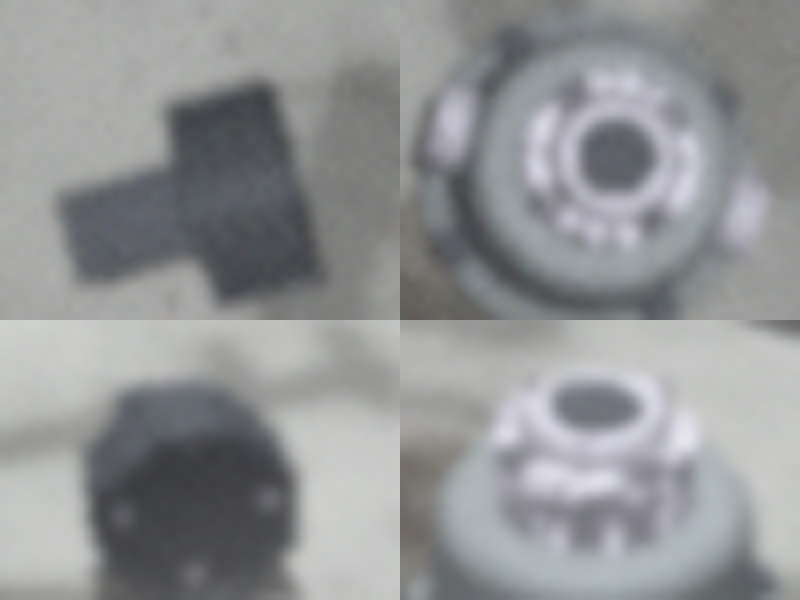

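Crop: the cap head's end corners in the top view are about (262.5,233.7) and (265,245.4), and its root corners are (277,230.6) and (279.6,242.5). The neck's hole is at (372,209.4) in the top view and (307.6,232.6) in the side view.

```bash
python3 - <<'E'
from h import *
t=load('top0');s=load('side0'); o=-0.44
def q(x,y): return (x/8+255+o,y/8+210+o)
print('neck tri',tri(t,(372.1+o,209.4+o),s,(307.6+o,232.6+o)))
print('neck z80.5',plane(t,(372.1+o,209.4+o),80.5),plane(s,(307.6+o,232.6+o),80.5))
def hole(s,c,thr=110):
    g=cv2.cvtColor(s['img'],cv2.COLOR_BGR2GRAY);x,y=map(int,c);G=g[y-8:y+9,x-8:x+9];m=(G<140).astype(np.uint8)
    n,l=cv2.connectedComponents(m,connectivity=4);k=l[8,8];w=(l==k)*(160.-G).clip(0);yy,xx=np.mgrid[-8:9,-8:9]
    return x+(w*xx).sum()/w.sum(),y+(w*yy).sum()/w.sum(),(l==k).sum()
ht=hole(t,(372,209));hs=hole(s,(307,232));print(ht,hs,plane(t,ht[:2],80.5),plane(s,hs[:2],80.5))
H=np.array([q(60,190),q(80,283),q(197,260),q(175,165)])
P=plane(t,H,46);print('head top z46',P)
S=plane(t,[q(168,103),q(268,80),q(320,280),q(218,303)],32);print('skirt z32',S)
print('widths',np.linalg.norm(P[0]-P[1]),np.linalg.norm(P[2]-P[3]),np.linalg.norm(P[0]-P[3]),'skirt',np.linalg.norm(S-np.roll(S,1,0),axis=1))
for a,b in((P[0],P[3]),(P[1],P[2]),(S[0],S[1]),(S[3],S[2])):
    d=a-b;print('az',np.degrees(np.arctan2(d[1],d[0])))
ec=(P[0]+P[1])/2; rc=(P[2]+P[3])/2; print('end mid',ec,'root mid',rc,'skirt',(S[0]+S[3])/2,(S[1]+S[2])/2)
E
```

```text
neck tri (array([560.95424554,  19.40350492,  81.37969076]), [np.float64(0.0017585578384739725), np.float64(0.001758557838533899)])
neck z80.5 [[561.03474983  19.28232171  80.5       ]] [[560.88139058  20.69675267  80.5       ]]
(np.float64(371.5942575406032), np.float64(209.1064385150812), np.int64(65)) (np.float64(306.8962121212121), np.float64(232.4318181818182), np.int64(34)) [[560.69128354  19.42896982  80.5       ]] [[560.42790636  19.70505025  80.5       ]]
head top z46 [[498.30130385 274.04135975  46.        ]
 [471.02971205 266.92877693  46.        ]
 [478.84190282 232.5300557   46.        ]
 [506.73011281 240.15961732  46.        ]]
skirt z32 [[525.78906269 244.28925946  32.        ]
 [533.64044551 214.32299812  32.        ]
 [474.01649184 196.51600811  32.        ]
 [466.23757134 226.89697386  32.        ]]
widths 28.18383496868198 28.913015535456044 34.914428117799474 skirt [62.03927563 30.97775059 62.22623839 31.36103767]
az 103.96997228937136
az 102.79523725687713
az 104.68189730170295
az 104.36180249176026
end mid [484.66550795 270.48506834  46.        ] root mid [492.78600782 236.34483651  46.        ] skirt [496.01331702 235.59311666  32.        ] [503.82846868 205.41950312  32.        ]
```

```bash
cat >> h.py <<'E'
C=np.array([490.5,253.7,32.]); AZ=104.2
def orient(az_y,tilt):
    """tool down with y axis at azimuth az_y, then rotated about y by tilt deg"""
    n=np.array([np.cos(np.radians(az_y)),np.sin(np.radians(az_y)),0]); z=np.array([0,0,-1.])
    M=np.c_[np.cross(n,z),n,z]
    return R.from_rotvec(n*np.radians(tilt))*R.from_matrix(M)
def delta(p,rot,ref=None):
    s=r.sense(); cur=R.from_euler('xyz',s['tcp_rot'],degrees=True)
    print('shift',np.round(np.array(p)-s['tool_pos'],1),'turn',np.round((rot*cur.inv()).as_rotvec(),3),'j',np.round(s['joint_pos'],1))
E
python3 - <<'E'
from h import *
o=orient(AZ-90,-45);z=o.as_matrix()[:,2];a=np.array([np.cos(np.radians(AZ)),np.sin(np.radians(AZ)),0])
print(z); T=C+5*a-3*z; print(T)
delta(T-90*z,o); delta(T,o)
E
```

```text
[ 0.17345852 -0.68550138 -0.70710678]
[488.75308752 260.60373089  34.12132034]
shift [ 327.9 -259.4 -154.6] turn [-0.58  -0.584 -1.019] j [71.1  7.5 85.3  0.  87.3 -4.9]
shift [ 343.5 -321.1 -218.2] turn [-0.58  -0.584 -1.019] j [71.1  7.5 85.3  0.  87.3 -4.9]
```

>>> step_arm([
  [[328, -259, -100, -0.58, -0.584, -1.019], [328, -259, -100, -0.58, -0.584, -1.019], [328, -259, -100, -0.58, -0.584, -1.019], [328, -259, -100, -0.58, -0.584, -1.019], [328, -259, -100, -0.58, -0.584, -1.019], [328, -259, -100, -0.58, -0.584, -1.019], [328, -259, -100, -0.58, -0.584, -1.019], [328, -259, -100, -0.58, -0.584, -1.019], [328, -259, -100, -0.58, -0.584, -1.019], [328, -259, -100, -0.58, -0.584, -1.019], [328, -259, -154, -0.58, -0.584, -1.019], [328, -259, -154, -0.58, -0.584, -1.019]],
], fingers=-1, newtons=60)

```text
time: 1.1
tool_pos: [473.2, 319.5, 92.9]
tcp_rot: [-179.6, 45.3, 104.2]
ft_force: [-1.3, -1.0, -2.7]
finger_gap: 85.2
grip_force: 0.0
```

```bash
python3 - <<'E'
from h import *
o=orient(AZ-90,-45);z=o.as_matrix()[:,2];a=np.array([np.cos(np.radians(AZ)),np.sin(np.radians(AZ)),0])
T=C+5*a-3*z
delta(T-90*z,o); delta(T,o)
E
```

```text
shift [-0.   2.8  4.9] turn [ 0.006 -0.003  0.004] j [ 49.   35.4  79.  -35.6  94.8  41.4]
shift [ 15.6 -58.9 -58.7] turn [ 0.006 -0.003  0.004] j [ 49.   35.4  79.  -35.6  94.8  41.4]
```

>>> step_arm([
  [[3, -12, -10, 0, 0, 0], [6, -24, -20, 0, 0, 0], [8, -36, -30, 0, 0, 0], [10, -40, -36, 0, 0, 0], [10, -40, -36, 0, 0, 0]],
])

```text
time: 1.52
tool_pos: [482.3, 282.0, 61.9]
tcp_rot: [-179.8, 45.1, 104.4]
ft_force: [0.3, -0.1, -0.3]
finger_gap: 85.5
grip_force: 0.0
```

```bash
python3 - <<'E'
from h import *
o=orient(AZ-90,-45);z=o.as_matrix()[:,2];a=np.array([np.cos(np.radians(AZ)),np.sin(np.radians(AZ)),0])
T=C+5*a-3*z
t=snap('top','top1')
delta(T,o);x,y=290,215
t=load('top1');s=snap('side','side1')
A=cv2.resize(t['img'][180:260,240:320],None,fx=5,fy=5,interpolation=2);B=cv2.resize(s['img'][150:230,250:330],None,fx=5,fy=5,interpolation=2)
cv2.imwrite('pics/c2.png',np.hstack([A,B]))
E
```

```text
shift [  6.1 -22.4 -28.8] turn [ 0.    -0.001 -0.002] j [ 46.4  34.5  83.9 -36.8  89.7  41.7]
```

View pics/c2.png

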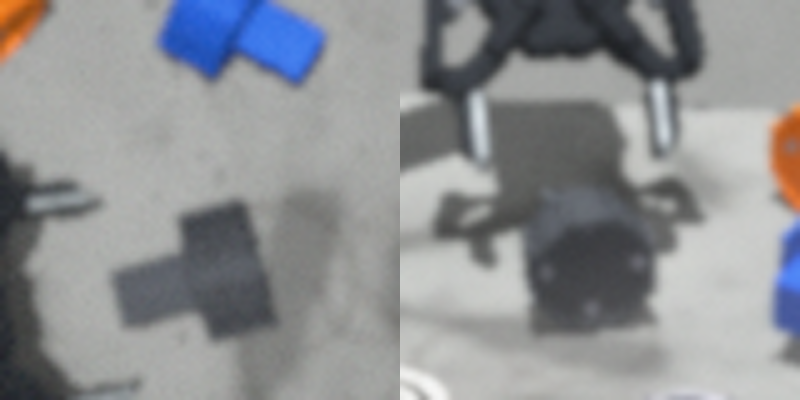

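The fingers straddle the head symmetrically in both views: their tips are at crop (100,203) and (138,385), either side of the head end at (118,297). I'll go in and close.

>>> step_arm([
  [[2, -8, -10, 0, 0, 0], [4, -16, -20, 0, 0, 0], [6, -22, -28.5, 0, 0, 0], [6, -22, -28.5, 0, 0, 0], [6, -22, -28.5, 0, 0, 0]],
])

```text
time: 2.03
tool_pos: [488.8, 260.0, 33.7]
tcp_rot: [-179.9, 45.1, 104.3]
ft_force: [0.1, 0.3, 0.3]
finger_gap: 85.3
grip_force: 0.0
```

>>> step_arm([
  [[0, 0, 0, 0, 0, 0], [0, 0, 0, 0, 0, 0], [0, 0, 0, 0, 0, 0], [0, 0, 0, 0, 0, 0], [0, 0, 0, 0, 0, 0], [0, 0, 0, 0, 0, 0], [0, 0, 0, 0, 0, 0], [0, 0, 0, 0, 0, 0]],
], fingers=1, newtons=60)

```text
time: 2.7
tool_pos: [489.6, 261.4, 35.2]
tcp_rot: [179.9, 45.0, 104.2]
ft_force: [-1.0, 1.1, 2.9]
finger_gap: 27.1
grip_force: 61.2
```

>>> step_arm([
  [[0, 0, 20, 0, 0, 0], [0, 0, 45, 0, 0, 0], [0, 0, 75, 0.11, 0.028, 0], [0, 0, 85, 0.22, 0.056, 0], [0, 0, 85, 0.33, 0.083, 0], [0, 0, 85, 0.44, 0.111, 0], [0, 0, 85, 0.55, 0.139, 0], [0, 0, 85, 0.66, 0.167, 0], [0, 0, 85, 0.77, 0.195, 0], [0, 0, 85, 0.88, 0.223, 0], [0, 0, 85, 0.99, 0.25, 0], [0, 0, 85, 1.09, 0.276, 0]],
])

```text
time: 3.7
tool_pos: [489.6, 260.7, 120.2]
tcp_rot: [179.8, -19.7, 104.2]
ft_force: [-1.5, 0.0, -5.0]
finger_gap: 27.5
grip_force: 60.7
```

>>> step_arm([
  [[0, 0, 0, 0.11, 0.028, 0], [0, 0, 0, 0.22, 0.056, 0], [0, 0, 0, 0.33, 0.083, 0], [0, 0, 0, 0.432, 0.109, 0], [0, 0, 0, 0.432, 0.109, 0], [0, 0, 0, 0.432, 0.109, 0]],
])

```text
time: 4.2
tool_pos: [488.6, 259.7, 117.5]
tcp_rot: [-179.7, -44.9, 103.8]
ft_force: [0.4, 0.3, -3.1]
finger_gap: 27.2
grip_force: 60.7
```

```bash
python3 - <<'E'
from h import *
o=orient(AZ-90,45)
delta([489,260,58],o); print(r.sense()['ft_force'],r.sense()['finger_gap'])
t=snap('top','top2');s=snap('side','side2')
A=cv2.resize(t['img'][180:260,240:320],None,fx=5,fy=5,interpolation=2);B=cv2.resize(s['img'][140:220,250:330],None,fx=5,fy=5,interpolation=2)
cv2.imwrite('pics/c3.png',np.hstack([A,B]))
E
```

```text
shift [  0.4   0.3 -59.5] turn [ 0.003 -0.002  0.003] j [ -2.7  13.7 104.5  43.1  81.1 -31.2]
[ 0.44669143  0.25379846 -3.12649409] 27.17361526335257
```

View pics/c3.png

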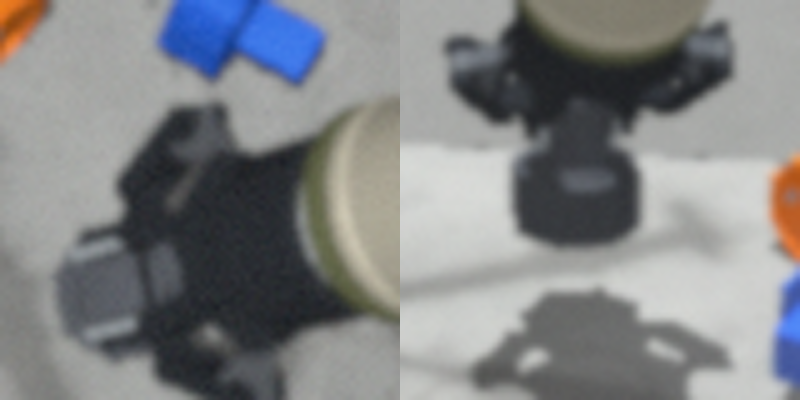

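The cap hangs upright in the grip: head at crop (100,285) in the top view, skirt at (577,195) in the side view. I'll lower it to the bench.

>>> step_arm([
  [[0, 0, -15, 0, 0, 0], [0, 0, -30, 0, 0, 0], [0, 0, -45, 0, 0, 0], [0, 0, -54, 0, 0, 0], [0, 0, -55, 0, 0, 0], [0, 0, -56, 0, 0, 0], [0, 0, -56, 0, 0, 0]],
])

```text
time: 4.88
tool_pos: [489.8, 261.6, 64.7]
tcp_rot: [179.8, -44.9, 104.4]
ft_force: [1.2, -0.8, -4.6]
finger_gap: 26.9
grip_force: 60.7
```

>>> step_arm([
  [[0, 0, -1, 0, 0, 0], [0, 0, -2, 0, 0, 0], [0, 0, -3, 0, 0, 0], [0, 0, -3, 0, 0, 0]],
])

```text
time: 5.22
tool_pos: [489.5, 261.0, 60.9]
tcp_rot: [179.8, -44.9, 104.3]
ft_force: [-0.1, 0.5, -3.7]
finger_gap: 27.1
grip_force: 60.7
```

>>> step_arm([
  [[0, 0, -1, 0, 0, 0], [0, 0, -2, 0, 0, 0], [0, 0, -2, 0, 0, 0]],
])

```text
time: 5.47
tool_pos: [489.7, 261.1, 59.9]
tcp_rot: [179.8, -45.0, 104.3]
ft_force: [-3.4, -3.5, 6.3]
finger_gap: 27.3
grip_force: 61.8
```

>>> step_arm([
  [[0, 0, -1, 0, 0, 0], [0, 0, -1, 0, 0, 0], [0, 0, -1, 0, 0, 0]],
])

```text
time: 5.72
tool_pos: [489.8, 261.2, 59.9]
tcp_rot: [179.8, -45.1, 104.4]
ft_force: [-6.2, -6.9, 13.2]
finger_gap: 27.2
grip_force: 62.7
```

>>> step_arm([
  [[0, 0, 1, 0, 0, 0], [0, 0, 1, 0, 0, 0], [0, 0, 1, 0, 0, 0], [0, 0, 1, 0, 0, 0], [0, 0, 1, 0, 0, 0], [0, 0, 1, 0, 0, 0]],
], fingers=-1)

```text
time: 6.22
tool_pos: [489.4, 261.2, 58.7]
tcp_rot: [179.9, -44.9, 104.2]
ft_force: [-0.1, -0.5, 0.0]
finger_gap: 85.3
grip_force: 0.0
```

>>> step_arm([
  [[2, -7, 8, 0, 0, 0], [5, -20, 21, 0, 0, 0], [10, -40, 41, 0, 0, 0], [15, -60, 62, 0, 0, 0], [20, -80, 85, 0, 0, 0], [24, -95, 105, 0, 0, 0], [24, -95, 115, 0, 0, 0]],
])

```text
time: 6.8
tool_pos: [515.8, 163.1, 177.2]
tcp_rot: [179.5, -44.8, 104.3]
ft_force: [0.8, 0.6, 0.2]
finger_gap: 85.4
grip_force: 0.0
```

```bash
python3 - <<'E'
from h import *
t=snap('top','top3');s=snap('side','side3')
A=cv2.resize(t['img'][190:260,240:310],None,fx=5,fy=5,interpolation=2);B=cv2.resize(s['img'][150:220,250:320],None,fx=5,fy=5,interpolation=2)
cv2.imwrite('pics/c4.png',np.hstack([A,B])); print(r.sense()['joint_pos'].round(1))
E
```

```text
[-12.   12.7  98.6  39.5  91.6 -33.4]
```

View pics/c4.png

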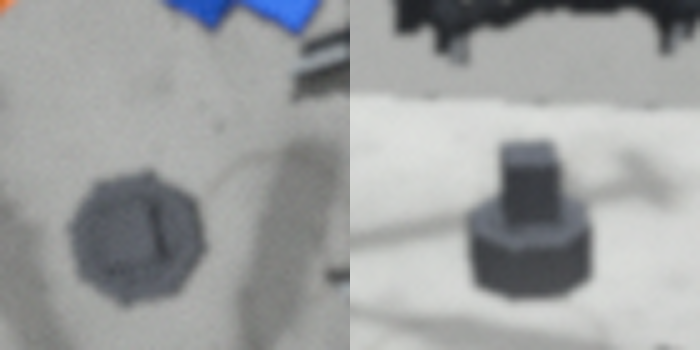

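The cap stands upright and free. Top-view crop: skirt centre about (138,237), head about (125,235). I'll measure it for the vertical grasp.

```bash
python3 - <<'E'
from h import *
t=load('top3');s=load('side3')
g=t['img'].max(2);w=np.zeros_like(g);w[218:256,248:286]=(g[218:256,248:286]<125)*255
n,l,st,c=cv2.connectedComponentsWithStats(w);i=1+st[1:,4].argmax()
cn=cv2.findContours((l==i).astype(np.uint8),0,1)[0][0];e,rad=cv2.minEnclosingCircle(cn);print(st[i],c[i],e,rad)
for z in(0,16,32):print(z,plane(t,e,z))
# predicted silhouette bbox for centre guess
for cx,cy in((488.7,264.3),(488.7,262)):
    th=np.linspace(0,6.28,200);P=np.vstack([np.c_[cx+33.5*np.cos(th),cy+33.5*np.sin(th),np.full(200,z)] for z in(0,32)])
    q=proj(t,P);print('pred top',cx,cy,q.min(0),q.max(0))
    P=np.vstack([[cx,cy,70]]);print('side head top',proj(s,P))
# head top in side crop approx (529,147)
print(plane(s,(529/5-70+250-.4,149/5+150-.4),70))
E
```

```text
[254 225  27  26 527] [267.17267552 237.30360531] (267.2286682128906, 237.55426025390625) 13.473132133483887
0 [[489.21834968 266.51755716   0.        ]]
16 [[489.01285985 264.71403123  16.        ]]
32 [[488.80737001 262.9105053   32.        ]]
pred top 488.7 264.3 [252.74806108 223.66650341] [281.58358143 251.59729707]
side head top [[284.95466367 179.96358402]]
pred top 488.7 262 [253.70153123 223.69486812] [282.50803292 251.62629679]
side head top [[284.8493375  180.37141534]]
[[489.45277162 267.57088585  70.        ]]
```

```bash
python3 - <<'E'
from h import *
delta([489,264.5,150],orient(14.2,0))
E
```

```text
shift [-26.1  99.2 -26.2] turn [-0.76  -0.186 -0.   ] j [-12.   12.7  98.6  39.5  91.6 -33.4]
```

>>> step_arm([
  [[0, 10, 0, -0.11, -0.028, 0], [0, 20, 0, -0.22, -0.055, 0], [-6, 40, 0, -0.33, -0.082, 0], [-13, 60, 0, -0.44, -0.11, 0], [-20, 80, 0, -0.55, -0.136, 0], [-26, 99, 0, -0.65, -0.16, 0], [-26, 99, -20, -0.76, -0.187, 0], [-26, 99, -26, -0.76, -0.187, 0], [-26, 99, -26, -0.76, -0.187, 0], [-26, 99, -26, -0.76, -0.187, 0]],
])

```text
time: 7.73
tool_pos: [485.8, 265.0, 145.9]
tcp_rot: [-179.6, -0.2, 104.2]
ft_force: [0.8, -0.4, 0.6]
finger_gap: 85.4
grip_force: 0.0
```

```bash
python3 - <<'E'
from h import *
delta([489,264.5,61],orient(14.2,0))
E
```

```text
shift [  3.2  -0.5 -84.9] turn [-0.002 -0.008 -0.   ] j [23.1  5.  99.4  0.3 76.   8.9]
```

>>> step_arm([
  [[1, 0, -20, 0, 0, 0], [2, 0, -40, 0, 0, 0], [3, 0, -60, 0, 0, 0], [3, 0, -70, 0, 0, 0], [3, 0, -75, 0, 0, 0], [3, 0, -75, 0, 0, 0], [3, 0, -75, 0, 0, 0]],
])

```text
time: 8.32
tool_pos: [491.1, 264.7, 73.6]
tcp_rot: [-179.9, -0.1, 104.0]
ft_force: [-0.2, -0.7, 0.5]
finger_gap: 85.1
grip_force: 0.0
```

```bash
python3 - <<'E'
from h import *
delta([489,264.5,61],orient(14.2,0))
E
```

```text
shift [ -2.1  -0.2 -12.6] turn [-0.002 -0.003  0.003] j [ 23.   10.3 101.7   0.2  68.1   8.9]
```

>>> step_arm([
  [[-2, 0, -6, -0.002, -0.003, 0.003], [-2, 0, -12, -0.002, -0.003, 0.003], [-2, 0, -12, -0.002, -0.003, 0.003], [-2, 0, -12, -0.002, -0.003, 0.003]],
])

```text
time: 8.65
tool_pos: [488.0, 265.2, 60.5]
tcp_rot: [-179.9, 0.1, 104.3]
ft_force: [0.0, 0.2, -0.4]
finger_gap: 85.6
grip_force: 0.0
```

>>> step_arm([
  [[0, 0, 0, 0, 0, 0], [0, 0, 0, 0, 0, 0], [0, 0, 0, 0, 0, 0], [0, 0, 0, 0, 0, 0], [0, 0, 0, 0, 0, 0], [0, 0, 0, 0, 0, 0], [0, 0, 0, 0, 0, 0], [0, 0, 0, 0, 0, 0]],
], fingers=1, newtons=70)

```text
time: 9.32
tool_pos: [488.8, 265.3, 61.2]
tcp_rot: [180.0, 0.0, 104.3]
ft_force: [0.6, 0.6, 2.8]
finger_gap: 27.0
grip_force: 69.8
```

>>> step_arm([
  [[0, 0, 20, 0, 0, 0], [0, 0, 50, 0, 0, 0], [0, 0, 90, 0, 0, 0], [2, -10, 118, 0, 0, 0], [12, -42, 118, 0, 0, 0], [22, -78, 118, 0, 0, 0], [32, -114, 118, 0, 0, 0], [43, -150, 118, 0, 0, 0], [53, -185, 118, 0, 0, 0], [63, -220, 118, 0, 0, 0], [72, -246, 118, 0, 0, 0], [72, -246, 118, 0, 0, 0]],
])

```text
time: 10.32
tool_pos: [560.8, 14.0, 177.8]
tcp_rot: [-179.9, 0.2, 104.0]
ft_force: [0.2, -0.3, -4.1]
finger_gap: 26.7
grip_force: 70.2
```

>>> step_arm([
  [[0, 0, 0, 0, 0, 0], [0, 0, 0, 0, 0, 0], [0, 0, 0, 0, 0, 0]],
])

```text
time: 10.57
tool_pos: [559.7, 20.2, 178.1]
tcp_rot: [-179.9, 0.0, 104.3]
ft_force: [0.7, -0.2, -4.3]
finger_gap: 27.4
grip_force: 70.2
```

```bash
python3 - <<'E'
from h import *
delta([560.8,19.5,176],orient(14.2,0));S=r.sense();print(S['ft_force'],S['tool_pos'])
t=snap('top','top4');s=snap('side','side4')
A=cv2.resize(t['img'][170:250,330:410],None,fx=5,fy=5,interpolation=2);B=cv2.resize(s['img'][165:285,260:350],None,fx=4,fy=4,interpolation=2)[:400]
cv2.imwrite('pics/c5.png',np.hstack([A,B]))
E
```

```text
shift [ 1.1 -0.7 -2.1] turn [ 0.001 -0.002 -0.003] j [ -3.2   4.1  96.8  -0.   79.2 -17.5]
[ 0.67831941 -0.18347198 -4.30699476] [559.68609969  20.18335591 178.08524341]
```

View pics/c5.png

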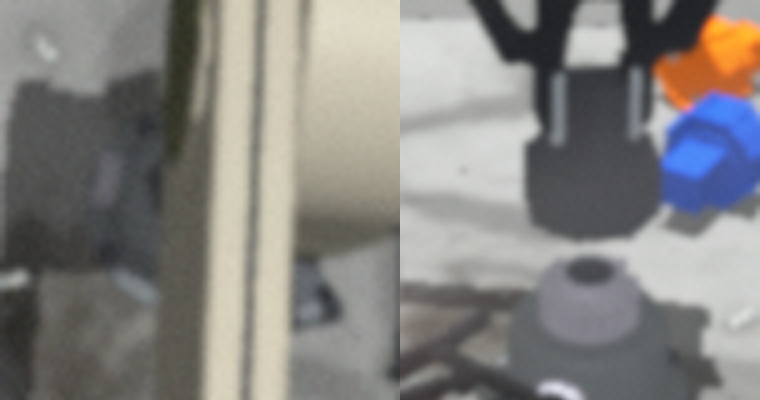

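The cap hangs above the neck. Side-view crop: skirt columns 525–665, neck hole at (590,270). I'll compare the skirt's column with its predicted position.

```bash
python3 - <<'E'
from h import *
s=load('side4');g=s['img'].max(2)
for y in(205,209,213):
    row=g[y,280:345].astype(int);i=np.where(row<110)[0];print(y,i.min()+280,i.max()+280,(i.min()+i.max())/2+280,row[8:50])
th=np.linspace(0,6.28,400)
for dx,dy in((0,0),):
    P=np.vstack([np.c_[559.7+33.5*np.cos(th),20.2+33.5*np.sin(th),np.full(400,z)] for z in(117,149)]);q=proj(s,P);print(q.min(0),q.max(0),(q.min(0)+q.max(0))/2)
print(proj(s,[[559.7,20.2,133],[560.8,19.5,80.5]]))
E
```

```text
205 292 323 307.5 [213 206 178 122  84  75  74  75  77  76  77  77  79  78  77  79  80  80
  80  79  80  82  84  81  81  82  82  82  81  82  82  82  83  83  86  89
 118 182 232 244 247 248]
209 292 324 308.0 [203 198 171 118  85  79  81  81  81  82  82  82  82  80  79  82  82  83
  81  84  82  82  83  82  83  84  85  86  85  83  82  86  83  83  85  88
  98 125 151 160 166 171]
213 292 324 308.0 [208 200 173 126  91  83  83  82  85  85  84  84  85  86  86  86  84  87
  84  87  87  86  86  84  84  85  84  84  83  85  84  85  83  84  84  85
  98 124 148 157 159 160]
[289.28377295 193.51760491] [324.94399203 226.10425901] [307.11388249 209.81093196]
[[306.99065403 209.35027664]
 [307.07821656 232.5000113 ]]
```

>>> step_arm([
  [[0, 0, -12, 0, 0, 0], [0, 0, -24, 0, 0, 0], [0, 0, -34, 0, 0, 0], [0, 0, -38, 0, 0, 0], [0, 0, -41, 0, 0, 0], [0, 0, -43, 0, 0, 0], [0, 0, -43, 0, 0, 0], [0, 0, -43, 0, 0, 0]],
])

```text
time: 11.33
tool_pos: [560.7, 19.1, 136.1]
tcp_rot: [180.0, 0.1, 104.3]
ft_force: [-0.2, 0.4, -3.5]
finger_gap: 26.9
grip_force: 70.2
```

>>> step_arm([
  [[0, 0, -1, 0, 0, 0], [0, 0, -2, 0, 0, 0], [0, 0, -3, 0, 0, 0], [0, 0, -3, 0, 0, 0], [0, 0, -3, 0, 0, 0]],
])

```text
time: 11.75
tool_pos: [560.4, 19.1, 132.7]
tcp_rot: [-180.0, 0.1, 104.3]
ft_force: [0.5, -0.5, -4.5]
finger_gap: 27.3
grip_force: 70.2
```

>>> step_arm([
  [[0, 0, -1, 0, 0, 0], [0, 0, -2, 0, 0, 0], [0, 0, -2, 0, 0, 0]],
])

```text
time: 12.0
tool_pos: [560.2, 19.1, 130.5]
tcp_rot: [-180.0, 0.0, 104.3]
ft_force: [-0.3, 0.1, -5.0]
finger_gap: 27.2
grip_force: 70.2
```

>>> step_arm([
  [[0, 0, -1, 0, 0, 0], [0, 0, -1.5, 0, 0, 0], [0, 0, -1.5, 0, 0, 0]],
])

```text
time: 12.25
tool_pos: [560.3, 19.1, 129.1]
tcp_rot: [-180.0, 0.0, 104.3]
ft_force: [0.7, 0.1, -4.6]
finger_gap: 26.9
grip_force: 70.3
```

>>> step_arm([
  [[0, 0, -0.8, 0, 0, 0], [0, 0, -1.5, 0, 0, 0], [0, 0, -1.5, 0, 0, 0]],
])

```text
time: 12.5
tool_pos: [560.3, 19.1, 127.6]
tcp_rot: [-180.0, 0.0, 104.3]
ft_force: [0.1, -0.0, -3.4]
finger_gap: 27.1
grip_force: 70.3
```

>>> step_arm([
  [[0, 0, -0.5, 0, 0, 0], [0, 0, -1, 0, 0, 0], [0, 0, -1, 0, 0, 0]],
])

```text
time: 12.75
tool_pos: [560.5, 19.1, 127.4]
tcp_rot: [-180.0, 0.1, 104.3]
ft_force: [-2.7, 0.4, 2.8]
finger_gap: 27.2
grip_force: 71.3
```

>>> step_arm([
  [[0, 0, 0, 0, 0, 0.04], [0, 0, 0, 0, 0, 0.08], [0, 0, 0, 0, 0, 0.12], [0, 0, 0, 0, 0, 0.16], [0, 0, 0, 0, 0, 0.2], [0, 0, 0, 0, 0, 0.24], [0, 0, 0, 0, 0, 0.28], [0, 0, 0, 0, 0, 0.32]],
])

```text
time: 13.42
tool_pos: [560.3, 19.2, 126.5]
tcp_rot: [-180.0, 0.0, 122.7]
ft_force: [-0.6, 0.0, -4.5]
finger_gap: 26.8
grip_force: 70.3
```

The contact force has gone, so the lugs seem to be over the starts. I'll lower and see whether it drops.

>>> step_arm([
  [[0, 0, -0.7, 0, 0, 0], [0, 0, -1.4, 0, 0, 0], [0, 0, -2, 0, 0, 0], [0, 0, -2, 0, 0, 0]],
])

```text
time: 13.75
tool_pos: [560.2, 19.1, 124.4]
tcp_rot: [-180.0, 0.0, 122.6]
ft_force: [-0.3, -0.1, -3.6]
finger_gap: 27.1
grip_force: 70.3
```

```bash
python3 - <<'E'
from h import *
S=r.sense();print(S['tool_pos'],S['ft_force'],S['wrist_torque'],S['tcp_rot'])
E
```

```text
[560.24073368  19.10581932 124.44034355] [-0.27824071 -0.11044528 -3.55510828] [ 0.0387987  -0.00296674 -0.04596409] [-1.79959398e+02  4.03906518e-02  1.22569947e+02]
```

Dropping in freely. I'll keep lowering to the start's floor (TCP about 120.7).

>>> step_arm([
  [[0, 0, -0.8, 0, 0, 0], [0, 0, -1.6, 0, 0, 0], [0, 0, -2.4, 0, 0, 0], [0, 0, -3, 0, 0, 0], [0, 0, -3, 0, 0, 0]],
])

```text
time: 14.17
tool_pos: [560.3, 19.1, 121.6]
tcp_rot: [-180.0, 0.0, 122.6]
ft_force: [0.5, -0.7, -4.7]
finger_gap: 27.0
grip_force: 70.3
```

>>> step_arm([
  [[0, 0, -0.5, 0, 0, 0], [0, 0, -1, 0, 0, 0], [0, 0, -1.5, 0, 0, 0], [0, 0, -1.5, 0, 0, 0]],
])

```text
time: 14.5
tool_pos: [560.4, 19.1, 120.5]
tcp_rot: [-180.0, 0.1, 122.6]
ft_force: [-1.5, 0.6, -2.3]
finger_gap: 26.9
grip_force: 70.8
```

Seated on the start's floor: 120.5, as expected. Now forward (clockwise), following the thread down.

>>> step_arm([
  [[0, 0, -0.2, 0, 0, -0.05], [0, 0, -0.4, 0, 0, -0.1], [0, 0, -0.6, 0, 0, -0.15], [0, 0, -0.8, 0, 0, -0.2], [0, 0, -1.0, 0, 0, -0.25], [0, 0, -1.2, 0, 0, -0.3], [0, 0, -1.4, 0, 0, -0.35]],
])

```text
time: 15.08
tool_pos: [560.6, 18.9, 119.7]
tcp_rot: [-180.0, 0.1, 102.4]
ft_force: [-3.2, -1.4, 2.8]
finger_gap: 26.6
grip_force: 71.2
```

```bash
python3 - <<'E'
from h import *
S=r.sense();print(S['tool_pos'],S['ft_force'],S['wrist_torque'],S['tcp_rot'])
E
```

```text
[560.61112002  18.91586374 119.68942154] [-3.22486825 -1.42842957  2.8452351 ] [-0.25528662  0.72843522  0.11402708] [-1.79999091e+02  8.38547606e-02  1.02437849e+02]
```

>>> step_arm([
  [[0, 0, -0.2, 0, 0, -0.05], [0, 0, -0.5, 0, 0, -0.1], [0, 0, -0.7, 0, 0, -0.15], [0, 0, -0.9, 0, 0, -0.2], [0, 0, -1.2, 0, 0, -0.25], [0, 0, -1.4, 0, 0, -0.3], [0, 0, -1.6, 0, 0, -0.35], [0, 0, -1.8, 0, 0, -0.4]],
])

```text
time: 15.75
tool_pos: [560.9, 19.0, 118.0]
tcp_rot: [180.0, 0.1, 79.5]
ft_force: [-1.2, -0.8, 1.2]
finger_gap: 27.0
grip_force: 71.0
```

```bash
python3 - <<'E'
from h import *
S=r.sense();print(S['tool_pos'],S['ft_force'],S['wrist_torque'],S['tcp_rot'])
E
```

```text
[560.89205372  18.95840916 117.95341689] [-1.24905678 -0.77101695  1.23891719] [-0.11253172  0.403217    0.07300615] [1.79954216e+02 6.01645004e-02 7.95187817e+01]
```

>>> step_arm([
  [[0, 0, -0.3, 0, 0, -0.05], [0, 0, -0.6, 0, 0, -0.1], [0, 0, -0.8, 0, 0, -0.15], [0, 0, -1.1, 0, 0, -0.2], [0, 0, -1.3, 0, 0, -0.24], [0, 0, -1.5, 0, 0, -0.28]],
])

```text
time: 16.25
tool_pos: [561.2, 18.8, 116.8]
tcp_rot: [179.9, 0.0, 63.5]
ft_force: [-1.6, -1.4, 2.2]
finger_gap: 27.1
grip_force: 71.2
```

```bash
python3 - <<'E'
from h import *
S=r.sense();print(S['tool_pos'],S['ft_force'],S['wrist_torque'],S['tcp_rot'])
E
```

```text
[561.18657682  18.82942453 116.76481663] [-1.64790565 -1.43086579  2.17189194] [-0.24054754  0.43067659  0.07601463] [1.79914947e+02 3.18195906e-02 6.34943827e+01]
```

>>> step_arm([
  [[0, 0, -0.3, 0, 0, -0.05], [0, 0, -0.5, 0, 0, -0.1], [0, 0, -0.7, 0, 0, -0.14], [0, 0, -0.9, 0, 0, -0.18], [0, 0, -0.9, 0, 0, -0.18]],
])

```text
time: 16.67
tool_pos: [561.3, 18.8, 116.2]
tcp_rot: [179.9, 0.0, 53.1]
ft_force: [-1.3, -0.0, 4.7]
finger_gap: 27.2
grip_force: 71.4
```

```bash
python3 - <<'E'
from h import *
S=r.sense();print(S['tool_pos'],S['ft_force'],S['wrist_torque'],S['tcp_rot'])
E
```

```text
[561.28254462  18.82027324 116.17676589] [-1.27608865 -0.04929617  4.71415235] [-0.00363325  0.46569573 -0.00830764] [1.79911312e+02 6.11305907e-03 5.31493143e+01]
```

>>> step_arm([
  [[0, 0, -0.2, 0, 0, -0.04], [0, 0, -0.4, 0, 0, -0.08], [0, 0, -0.5, 0, 0, -0.12], [0, 0, -0.5, 0, 0, -0.12]],
])

```text
time: 17.0
tool_pos: [561.1, 19.4, 116.1]
tcp_rot: [180.0, -0.0, 46.4]
ft_force: [-6.3, 1.9, 8.6]
finger_gap: 27.1
grip_force: 81.8
```

```bash
python3 - <<'E'
from h import *
S=r.sense();print(S['tool_pos'],S['ft_force'],S['wrist_torque'],S['tcp_rot'])
E
```

```text
[561.0936561   19.42525125 116.12807963] [-6.27892347  1.86053973  8.59638779] [0.35306231 0.93438236 1.31738942] [ 1.79950327e+02 -1.14175972e-02  4.64112895e+01]
```

>>> step_arm([
  [[0, 0, 0, 0, 0, -0.03], [0, 0, 0, 0, 0, -0.06], [0, 0, 0, 0, 0, -0.06], [0, 0, 0, 0, 0, -0.06]],
])

```text
time: 17.33
tool_pos: [561.0, 19.4, 116.1]
tcp_rot: [179.9, 0.0, 43.3]
ft_force: [-6.5, 0.2, 10.5]
finger_gap: 27.0
grip_force: 98.2
```

```bash
python3 - <<'E'
from h import *
S=r.sense();print(S['tool_pos'],S['ft_force'],S['wrist_torque'],S['tcp_rot'])
E
```

```text
[561.03866455  19.43067866 116.13663631] [-6.49651403  0.24931886 10.54769711] [0.22868322 1.05006291 3.10952646] [1.79924251e+02 1.97386729e-02 4.32501002e+01]
```

Hard stop at about 76° forward, with the height steady at 116.1 (home). I'll release the twist, let go and retreat.

>>> step_arm([
  [[0, 0, 0.5, 0, 0, 0.03], [0, 0, 1, 0, 0, 0.05], [0, 0, 1, 0, 0, 0.05]],
])

```text
time: 17.58
tool_pos: [561.0, 19.4, 116.1]
tcp_rot: [180.0, -0.0, 46.0]
ft_force: [-3.1, 2.0, 5.1]
finger_gap: 27.0
grip_force: 84.1
```

>>> step_arm([
  [[0, 0, 0, 0, 0, 0], [0, 0, 0, 0, 0, 0], [0, 0, 0, 0, 0, 0], [0, 0, 0, 0, 0, 0], [0, 0, 0, 0, 0, 0], [0, 0, 0, 0, 0, 0]],
], fingers=-1)

```text
time: 18.08
tool_pos: [560.4, 19.0, 115.1]
tcp_rot: [-180.0, 0.1, 45.8]
ft_force: [-0.5, 0.6, 0.1]
finger_gap: 85.2
grip_force: 0.0
```

>>> step_arm([
  [[0, 0, 10, 0, 0, 0], [0, 0, 25, 0, 0, 0], [0, 0, 50, 0, 0, 0], [0, 0, 80, 0, 0, 0], [0, 0, 110, 0, 0, 0], [-30, 20, 120, 0, 0, 0], [-60, 50, 120, 0, 0, 0], [-90, 80, 120, 0, 0, 0], [-120, 100, 120, 0, 0, 0], [-150, 120, 120, 0, 0, 0], [-160, 130, 120, 0, 0, 0], [-160, 130, 120, 0, 0, 0]],
])

```text
time: 19.08
tool_pos: [398.6, 151.0, 236.2]
tcp_rot: [-180.0, -0.0, 46.0]
ft_force: [-0.4, 0.1, -0.1]
finger_gap: 85.4
grip_force: 0.0
```

```bash
python3 - <<'E'
from h import *
t=snap('top','top5');s=snap('side','side5')
A=cv2.resize(t['img'][140:290,220:420],None,fx=2,fy=2,interpolation=2);B=cv2.resize(s['img'][190:290,260:360],None,fx=3,fy=3,interpolation=2)
cv2.imwrite('pics/c6.png',np.hstack([A,B])); print(proj(s,[[560.8,19.5,125],[560.8,19.5,55],[560.8,19.5,87]]))
E
```

```text
[[307.47104073 213.16334597]
 [306.86299876 243.0940507 ]
 [307.1341997  229.74425615]]
```

View pics/c6.png

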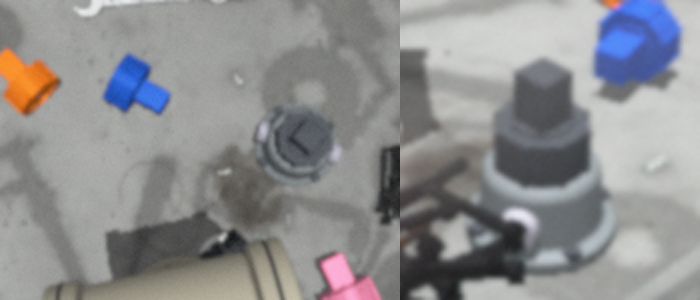

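The cap sits level on the shoulder. Its head top is at row 214 in the side view, against 213.2 predicted for home, and the gripper is clear.

```bash
python3 -c "
from bench import r
print(r.hand_in())"
```

```text
the job is handed in; nothing more can be done
None
```

I stood the cap upright on the bench and let go, took it again by its square head, and screwed it onto the neck to a hard stop at the home height. I then released it and handed the job in at about 19 s, without touching the bearing, the spanner, the elbow fitting or the look-alikes; no verdict came back.

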